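# Change the die in a sloping embossing rest and latch it with the cam knob

### The job

Change the embossing die in the sloping wooden rest: turn the cam knob until its catch swings clear, lift out the column-shaped die and set it down flat and upright on the grey felt pad, then set the die with the round form flat in the bay of the rest, form outwards and its long side running up the slope. Lower both dies with the hand, do not drop them. Finally turn the cam knob back until the sprung catch drops into the notch again and its finger lies over the edge of the new die; leave the lozenge die, tool pot, jar and roller where they are.

Things in the scene. Friction and masses are not known exactly. Their poses are not given: they have to be found in the camera images.
- rest: Sloping wooden rest: a fixed wedge 177 mm up the slope x 200 mm wide, face sloping 30 degrees, low side towards the robot at yaw 0. Origin on the bench under the centre of the bay. It carries the bay, the cam knob (right) and the catch.
- bay (a point): Centre of the die bay, on the rest's sloping face, 75 mm above the bench. x up the slope, y level to the left, z out of the face. Round it, 7 mm high: ledge below (edge at x = -59 mm), side fences (inner edges y = +-46 mm, x = -69 to 16 mm); upper side open: 4 mm play about a die at x = -3.5 to 0, y = 0; friction holds it. Dies go in and out along z, plate's underside on the face.
- knob_grip (a point): Middle of the cam knob's black bar grip, on its axis, 44 mm out from the face, at bay x = -60, y = -96 mm; axis along bay z. Bar 44 mm long (its x), 14 mm thick (y), 24 to 58 mm above the face. Below it, 11 to 19 mm above the face, a steel cam disc, diameter 56 mm, with one V notch. Knob at 0: bar runs up the slope, notch looks to the bay (+y).
- knob (a joint): Angle of the cam knob, rad, counter-clockwise positive seen looking onto the face, stops at -1.3 and 1.3. At 0 (the start) the notch is at the catch's nose. Turned 0.6 or more either way the nose rides on the round rim, the catch stands open and the knob stays where it is left. Takes up to 0.25 N m.
- catch (a joint): Angle of the sprung steel catch, rad: about 0 with its nose in the cam's notch, 0.2 to 0.26 with the nose on the rim. A rocker 8 mm thick, 11 to 19 mm above the face, pivoted at bay x = -22, y = -62 mm, reaching from x = -64 to 56 mm; a spring presses the nose at its lower end to the cam. The cam moves it.
- catch_tip (a point): Underside of the tip of the catch's finger, 11 mm above the face. Dropped: at bay x = 48, y = -31 mm, over the edge (y = -42 mm) of the die, which then cannot be lifted out. Open: about y = -48 mm, clear of the die.
- die_column_grip (a point): The die to take out, in the bay at the start. Dark wood base plate 110 (x) x 84 (y) x 8 mm; on it an I-shaped copper-clad form up to 44 mm above the plate's underside: stem 22 mm wide (y), free over 64 mm along x between two cross bars 40 mm wide. Site on the middle axis, 30 mm above the underside: gripped here across the stem, the fingers end above the plate. z out of the form.
- die_round_grip (a point): The die to put in, on the bench to the robot's right. Dark wood base plate 110 (x) x 84 (y) x 8 mm; on it a round copper-clad drum, diameter 40 mm, up to 44 mm above the plate's underside. Site on the drum's axis, 30 mm above the underside: gripped here, the fingers end above the plate. z out of the form.
- die_lozenge_grip (a point): Bystander: a like die whose form is a square drum, 32 mm side, set cornerwise; on the bench to the robot's right, where it and the round die may have swapped places. Site 30 mm above its underside.
- die_column: The column die again (0.18 to 0.35 kg): origin at the centre of its plate's underside, axes as its point.
- die_round: The round die again (0.18 to 0.35 kg): origin at the centre of its plate's underside, axes as its point.
- pad: Grey felt pad, 200 x 200 x 4 mm, fixed to the bench at the robot's left; origin at the centre of its underside.
- pot: Bystander: dark steel pot of styluses, diameter 68 mm, 90 mm high (styluses to 165 mm), behind the rest; origin under its centre.
- jar: Bystander: brown jar with black lid, diameter 60 mm, 78 mm high, behind the rest; origin under its centre.
- roller: Bystander: hand roller lying behind the rest, 28 mm high, 155 mm long; origin under the middle of its rubber roll.

How it is judged (in metres and radians):
On the way, in this order (a step that is already met when the one before it is completed fails the run):
1. the knob is turned so that the nose rides up and the catch stands open (value of joint catch above 0.17 rad and (value of joint knob above 0.4 rad or value of joint knob below -0.4 rad)), for 0.2 s.
2. the column die is lowered by hand onto the pad, upright, within 15 mm of lying on it before it is let go (x of die_column_grip in the frame of pad between -0.08 and 0.08 m and y of die_column_grip in the frame of pad between -0.08 and 0.08 m and z of die_column_grip in the frame of pad between 0.028 and 0.049 m and angle between die_column_grip's own z axis and vertical below 0.25 rad and contact force between the fingers and die_column above 0.3 N), for 0.05 s.
3. with the catch open, the round die is lowered by hand into the bay, within 12 mm of lying in it before it is let go (x of die_round_grip in the frame of bay between -0.01 and 0.02 m and y of die_round_grip in the frame of bay between -0.01 and 0.01 m and z of die_round_grip in the frame of bay between 0.024 and 0.042 m and angle between the z axis of die_round_grip and the z axis of bay, either way round below 0.2 rad and contact force between the fingers and die_round above 0.3 N and value of joint catch above 0.17 rad), for 0.05 s.
4. the knob is turned back until the catch has dropped into the notch (value of joint catch below 0.08 rad and value of joint knob between -0.25 and 0.25 rad), for 0.3 s.
At the end, for the whole second after the job is handed in: Column die flat (3 degrees) and upright on the pad, centre within 80 mm of the pad's along each side; round die flat (3 degrees, 3.5 mm) in the bay, long side up the slope, centre within 10 mm (up-slope 20 mm); catch below 0.08 rad, knob within 0.25 rad of 0; all at rest and let go (all of step 4 and x of die_column_grip in the frame of pad between -0.08 and 0.08 m and y of die_column_grip in the frame of pad between -0.08 and 0.08 m and z of die_column_grip in the frame of pad between 0.028 and 0.04 m and angle between die_column_grip's own z axis and vertical below 0.06 rad and linear speed of each of die_column, die_round below 0.02 m/s and x of die_round_grip in the frame of bay between -0.01 and 0.02 m and y of die_round_grip in the frame of bay between -0.01 and 0.01 m and z of die_round_grip in the frame of bay between 0.024 and 0.0335 m and angle between the z axis of die_round_grip and the z axis of bay, either way round below 0.06 rad and z of die_round_grip in the frame of bay above 0.0265 m and angle between the x axis of die_round_grip and the x axis of bay, either way round below 0.15 rad and angle between die_round_grip's own z axis and vertical below 0.9 rad); the robot touches nothing.
It fails at once if the lozenge die is pushed more than 30 mm (distance of die_lozenge_grip from where it was at the start of the episode above 0.03 m).
It fails at once if the tool pot is pushed more than 30 mm (distance of pot from where it was at the start of the episode above 0.03 m).
It fails at once if the jar is pushed more than 30 mm (distance of jar from where it was at the start of the episode above 0.03 m).
It fails at once if the roller is pushed more than 30 mm (distance of roller from where it was at the start of the episode above 0.03 m).
It also fails if it takes over 72 s, if anything falls off the work surface, if the arm or the gripper's body presses on something with over 40 N, if the wrist force passes 120 N, or if a joint passes its speed limit or range.

### The arm

A 6-joint arm with a two-finger parallel gripper is mounted at the origin on the work surface. World frame = base frame: x ahead of the robot, y to its left, z up, the work surface at z = 0. Lengths are in m, angles in degrees, forces in N, time in s.
With the tool pointing down it reaches from about 0.4 to 0.825 m from the base axis. Payload 7 kg.
Tool frame: the origin (TCP) lies on the centre line of the jaws, within the pads' length; the fingertips stand 11 mm ahead of it and the grasp point (between the pads) lies 8 mm behind it; z points along the fingers, y is the direction in which the jaws open and shut (so a half turn about z gives the same grasp; the last joint's range is limited). The gripper opens to 88 mm and grips with 3 to 60 N. Pads are 19 mm wide; open, the fingers measure 130 mm over their backs; the gripper's body (78 mm by 193 mm) begins 47 mm behind the grasp point.
Start: joints at [-58.264, 20.546, 0.682, 0, -70.136, -16.507], TCP at [0.177, -0.651, 0.238] pointing down, gripper open.
Joint ranges: [-176.03, 176.03], [-82.01, 121.73], [-58.28, 71.71], [-173.87, 95.51], [-174.79, -0.11], [-173.66, 173.66]. Speed limits (degrees/s): [136.94, 136.94, 172.46, 180, 180, 180].

### API

Orientations are given as [roll, pitch, yaw] about the fixed x, y, z axes, in that order (R = Rz(yaw) Ry(pitch) Rx(roll)).
In Python, from plant import ctrl, cams, order gives the robot as it stands.
- The arm moves only by the tool jog_arm, never from a script. Its argument "motion" is a list of rows, each an object with "offset": the shift along the tool's x, y, z in mm, a list of three; "roll": the turn about the tool's z in rad; "hand": the finger opening in mm, from 0 to 87.6. A call has 1 to 20 rows; each row is the pose to reach, as a shift and turn from the pose commanded when the call began, along the tool's axes at that moment; what a row does not reach only later rows make up. A row lasts 1/12 s, in which the tool goes at most 41.7 mm and 7.16 degrees, less where a joint would pass 70% of its speed; a pose out of reach is approached as far as the arm can. A call with a gripper value outside its range is refused whole. The fingers move at their own pace and stop on an object; the grip force is fixed at half the most. Time passes only in rows, so rows that repeat a pose let the fingers close. It gives the time, the measured TCP pose, the force and the opening at its end, in the units of the state.
- ctrl.get_obs(): the state, without advancing time (a new reading comes with each control period).
- cams.snapshot(name): name is "side" or "top"; returns a dict with "img" (400x640x3 uint8, red, green, blue), "K" (3x3 intrinsics, pixels), "D" ([k1, k2, p1, p2, k3] as OpenCV has them; the pictures are not rectified), "cam_to_world" (4x4, takes a point from camera to world coordinates). Camera axes: x right, y down, z forward; pixel columns grow to the right and rows downward; lengths in m; the calibration is good to about 2 mm. A picture is of the moment at which its call begins. There is no depth.
- order.close_job(): hands the job in, once; it reports no verdict.
The state is a dict: "clock": time; "joint_pos": joint angles; "qvel": joint speeds; "tau": joint torques, N m; "tool_pos": TCP position; "orientation": TCP orientation; "force": force on the tool from outside, world axes, zero at the start; "moment": the same for the moment, N m; "opening": finger opening in m.
Only numpy, scipy, OpenCV 4.12 (cv2) and the standard library are available. Lean on these libraries where they do the work, as an engineer would, in place of code of your own. Each camera call takes 0.05 s, during which the arm holds its last target. There are 200 camera calls.

## Working session

There is one attempt and no reset: what is moved stays moved. The work goes in short steps, Python scripts to look and compute and a tool call to move; the robot and the scene stay as the last step left them, time stands still between calls to the robot, and variables do not carry over. Pictures are saved under pics/ and viewed, about 8 in all and at most 12, crops included, and the job is handed in when it is done.

Besides the shell and the picture viewer there is one more tool, called by a JSON object that holds its "api" and its "payload", one argument or row to a line. jog_arm: Moves the arm, as the interface text tells. Its arguments: {"type":"object","properties":{"motion":{"type":"array"}},"required":["motion"]}

```bash
ls; mkdir -p pics; cat > h.py <<'E'
import numpy as np, cv2
from plant import ctrl, cams, order
from scipy.spatial.transform import Rotation as R
def snap(n,f=None):
    s=cams.snapshot(n)
    if f: cv2.imwrite('pics/'+f,s['img'][:,:,::-1])
    return s
def ray(s,uv):
    p=cv2.undistortPoints(np.array(uv,float).reshape(-1,1,2),s['K'],np.array(s['D'],float)).reshape(-1,2)
    T=np.array(s['cam_to_world']); d=np.c_[p,np.ones(len(p))]@T[:3,:3].T
    return T[:3,3],d
def onz(s,uv,z):
    o,d=ray(s,uv); return o+d*((z-o[2])/d[:,2])[:,None]
def onplane(s,uv,p,n):
    o,d=ray(s,uv); return o+d*(((p-o)@n)/(d@n))[:,None]
def proj(s,P):
    T=np.linalg.inv(np.array(s['cam_to_world'])); r=cv2.Rodrigues(T[:3,:3])[0]
    return cv2.projectPoints(np.array(P,float).reshape(-1,1,3),r,T[:3,3],s['K'],np.array(s['D'],float))[0].reshape(-1,2)
def tri(s1,uv1,s2,uv2):
    a,d=ray(s1,uv1);b,e=ray(s2,uv2);d=d[0];e=e[0]
    t=np.linalg.lstsq(np.c_[d,-e],b-a,rcond=None)[0]
    return (a+t[0]*d+b+t[1]*e)/2, np.linalg.norm(a+t[0]*d-b-t[1]*e)
E
python3 - <<'E'
from h import *
for n in('top','side'):
    s=snap(n,n+'1.png'); print(n,np.round(s['cam_to_world'],3).tolist(),s['K'][0])
print(ctrl.get_obs())
E
```

```text
pics
top [[0.022, -0.989, 0.145, 0.443], [-1.0, -0.025, -0.017, 0.015], [0.02, -0.145, -0.989, 1.095], [0.0, 0.0, 0.0, 1.0]] [418.84438937   0.         318.12187202]
side [[0.999, -0.035, 0.027, 0.558], [-0.044, -0.689, 0.723, -0.571], [-0.006, -0.724, -0.69, 0.66], [0.0, 0.0, 0.0, 1.0]] [377.36394703   0.         326.14573167]
{'clock': 0.1, 'joint_pos': array([-5.82657653e+01,  2.05879863e+01,  6.39741007e-01, -1.84844649e-02,
       -7.01329000e+01, -1.65059794e+01]), 'qvel': array([-0.08063239, -0.06870214,  0.12121645,  0.01470563,  0.0107194 ,
       -0.0476696 ]), 'tau': array([-6.38040674e-04, -5.84164345e+01,  2.93754065e+01,  7.01557070e+00,
        1.01825219e-02, -5.01000056e-05]), 'tool_pos': array([ 0.17716979, -0.65092027,  0.23671204]), 'orientation': array([ 1.79917261e+02, -6.39552276e-03, -1.64778034e+02]), 'force': array([ 0.17149646, -0.19046544, -0.10283073]), 'moment': array([-0.02272822,  0.03026867, -0.05713098]), 'opening': 0.08769127575530858}
```

View pics/top1.png

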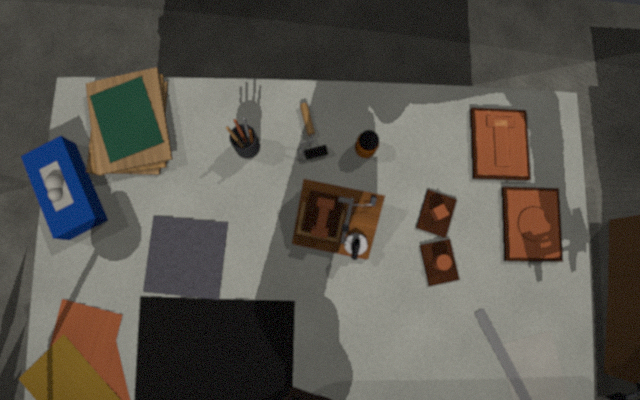

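View pics/side1.png

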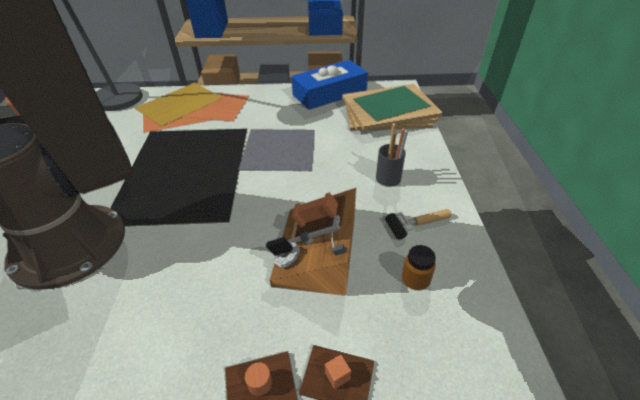

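The top view shows the rest at about (340,218), the column die at (322,215), the knob at (356,243), the pad at (187,256), the round die at (440,262) and the lozenge die at (436,212). The side view confirms that the round drum is the near-left one, at (258,378). Next I zoom in for pixel corners.

```bash
python3 - <<'E'
from h import *
a=cv2.imread('pics/top1.png');b=cv2.imread('pics/side1.png')
def crop(i,x,y,w,h,k):
    c=cv2.resize(i[y:y+h,x:x+w],None,fx=k,fy=k,interpolation=cv2.INTER_CUBIC)
    c=np.clip(c*1.5,0,255).astype(np.uint8)
    for u in range(0,w,10): cv2.line(c,(u*k,0),(u*k,4 if u%50 else 12),(255,255,255)); cv2.putText(c,str(x+u),(u*k-8,22),0,.3,(255,255,255))
    for u in range(0,h,10): cv2.line(c,(0,u*k),(6,u*k),(255,255,255)); cv2.putText(c,str(y+u),(8,u*k+4),0,.3,(255,255,255))
    return c
A=crop(a,285,170,100,100,4);B=crop(b,260,180,100,120,4);C=crop(a,410,180,60,110,4)
o=np.zeros((600,800,3),np.uint8)
o[:400,:400]=A;o[:480,400:800]=B
cv2.imwrite('pics/z1.png',o)
o=np.zeros((480,760,3),np.uint8)
o[:440,:240]=C; D=crop(a,135,200,100,100,4);o[:400,260:660]=D
cv2.imwrite('pics/z2.png',o)
E
```

```text
(no output)
```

View pics/z1.png

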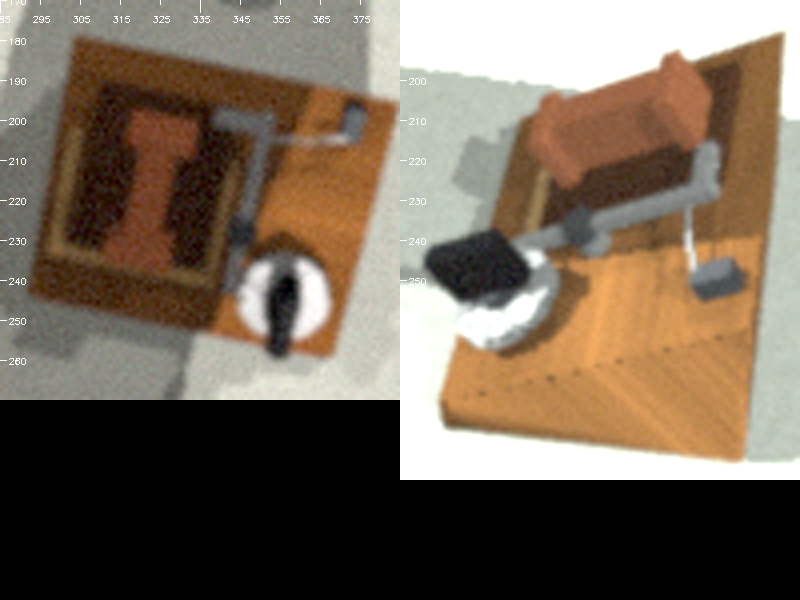

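View pics/z2.png

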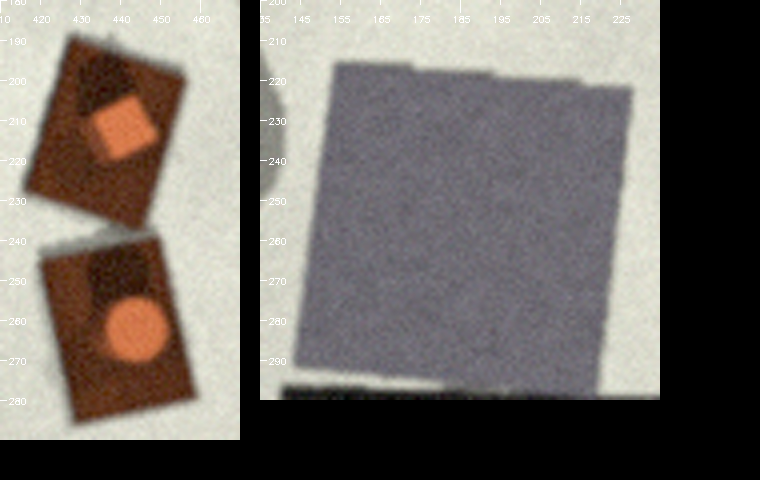

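```bash
cat > fit.py <<'E'
from h import *
from scipy.optimize import least_squares
st=snap('top');ss=snap('side')
c30,s30=np.cos(np.pi/6),np.sin(np.pi/6)
def T(p):
    r=np.array([[c30,0,-s30],[0,1,0],[s30,0,c30]]) # bay axes in rest frame: x up slope, z out
    return R.from_euler('z',p[2]).as_matrix()@r, np.array([p[0],p[1],.075])
def P(p,b): 
    M,o=T(p); return (np.array(b,float)/1000)@M.T+o
yl='l'
def pts(yl):
    yr=yl-200
    top=[((88.5,yl,0),(303.75,179.5)),((-88.5,yl,0),(292.5,243.3)),((-88.5,yr,0),(368.3,259.3)),((-59,46,7),(301.2,231.2)),((-59,-46,7),(337.2,238))]
    side=[((88.5,yl,0),(355.75,188.25)),((-88.5,yr,0),(270.5,280.75)),((88.5,yr,0),(348.75,262.5))]
    return top,side
def f(p):
    t,s=pts(p[3]*1000)
    return np.r_[(proj(st,P(p,[a for a,_ in t]))-[b for _,b in t]).ravel(),(proj(ss,P(p,[a for a,_ in s]))-[b for _,b in s]).ravel()]
r=least_squares(f,[.5,0,-.25,.065],loss='soft_l1')
print('rest',r.x[:2],np.degrees(r.x[2]),r.x[3]);print(np.round(f(r.x).reshape(-1,2),1).tolist())
for n,b in dict(grip=(-60,-96,44),bay=(0,0,0),colgrip=(-2,0,30)).items(): print(n,P(r.x,[b])[0].round(4),proj(st,P(r.x,[b])).round(1),proj(ss,P(r.x,[b])).round(1))
z=lambda a:np.array(a)/4
for nm,cs in dict(loz=[(70,35),(186,75),(143,232),(25,190)],rnd=[(40,258),(157,232),(197,397),(75,424)]).items():
    q=onz(st,z(cs)+[410,180],.008); print(nm,q.mean(0).round(4),'yaw',[np.degrees(np.arctan2(*(a-b)[1::-1])).round(1) for a,b in((q[0],q[3]),(q[1],q[2]))],[np.linalg.norm(q[i]-q[i-1]).round(4) for i in range(4)])
print('drum top',onz(st,z([(137,328)])+[410,180],.044), 'loz top', onz(st,z([(125,128)])+[410,180],.044))
# side view base corners
q=onz(st,z([(335-260,62),(632-260,87),(597-260,400),(293-260,365)])+[135,200],.004);print('pad',q.round(4).tolist(),q.mean(0))
np.save('rest.npy',r.x)
E
python3 fit.py
```

```text
rest [ 0.56091105 -0.01569715] -9.823560044514814 0.061195021443148825
[[1.2, -2.1], [0.9, -0.5], [2.6, -1.3], [-0.3, 3.6], [-0.1, 4.0], [0.7, -2.4], [-1.1, -0.4], [-0.1, -1.9]]
grip [ 0.4717 -0.0977  0.0831] [[356.8 253.2]] [[273.  246.7]]
bay [ 0.5609 -0.0157  0.075 ] [[323.5 216. ]] [[317.6 217.4]]
colgrip [ 0.5444 -0.0128  0.1   ] [[322.5 221.6]] [[309.4 208.5]]
loz [ 0.5833 -0.3172  0.008 ] yaw [np.float64(-16.9), np.float64(-16.7)] [np.float64(0.109), np.float64(0.0823), np.float64(0.1099), np.float64(0.0827)]
rnd [ 0.4554 -0.3226  0.008 ] yaw [np.float64(11.7), np.float64(13.1)] [np.float64(0.1091), np.float64(0.0805), np.float64(0.1099), np.float64(0.0831)]
drum top [[ 0.45474636 -0.32393215  0.044     ]] loz top [[ 0.58180996 -0.31839519  0.044     ]]
pad [[0.5591, 0.4293, 0.004], [0.5477, 0.2316, 0.004], [0.3462, 0.2443, 0.004], [0.3619, 0.443, 0.004]] [0.45373463 0.33706504 0.004     ]
```

```bash
sed -i "s/def pts(yl):/def pts(yl,h):\n    l=h-177/; s/88\.5,yl,0),(303/h,yl,0),(303/; s/-88\.5,/l,/g; s/88\.5,/h,/g; s/((h,yl,0),(303/((-60,-96,19),(356,244.25)),((h,yl,0),(303/; s/pts(p\[3\]\*1000)/pts(p[3]*1000,p[4]*1000)/; s/.065\],loss/.065,.0885],loss/; s/r.x\[3\])/r.x[3:])/" fit.py; sed -i "s/((hh,/((h,/" fit.py; sed -n 10,20p fit.py; python3 fit.py | head -5
```

```text
yl='l'
def pts(yl,h):
    l=h-177
    yr=yl-200
    top=[((-60,-96,19),(356,244.25)),((h,yl,0),(303.75,179.5)),((l,yl,0),(292.5,243.3)),((l,yr,0),(368.3,259.3)),((-59,46,7),(301.2,231.2)),((-59,-46,7),(337.2,238))]
    side=[((h,yl,0),(355.75,188.25)),((l,yr,0),(270.5,280.75)),((h,yr,0),(348.75,262.5))]
    return top,side
def f(p):
    t,s=pts(p[3]*1000,p[4]*1000)
    return np.r_[(proj(st,P(p,[a for a,_ in t]))-[b for _,b in t]).ravel(),(proj(ss,P(p,[a for a,_ in s]))-[b for _,b in s]).ravel()]
r=least_squares(f,[.5,0,-.25,.065,.0885],loss='soft_l1')
rest [ 0.57126634 -0.01536962] -9.797852655952783 [0.0616179 0.0749253]
[[0.7, -0.1], [0.1, -1.0], [-0.0, 0.1], [1.2, -0.8], [-0.3, -0.5], [-0.1, -0.2], [-0.1, -0.9], [-1.2, 0.4], [-1.0, -0.8]]
grip [ 0.482  -0.0974  0.0831] [[356.8 248.9]] [[278.3 246.3]]
bay [ 0.5713 -0.0154  0.075 ] [[323.4 211.8]] [[322.4 217.1]]
colgrip [ 0.5548 -0.0125  0.1   ] [[322.4 217.3]] [[314.3 208.2]]
```

```bash
cat > go.py <<'E'
import sys
from h import *
# go.py x y z yaw : offset in tool axes (mm), roll (rad), rows
def go(x,y,z,yaw):
    o=ctrl.get_obs(); p=o['tool_pos']; e=o['orientation']
    M=R.from_euler('xyz',e,degrees=True).as_matrix()
    d=M.T@(np.array([x,y,z])-p)*1000
    dr=-((yaw-e[2]+90)%180-90)
    print('t',round(o['clock'],1),'pos',p.round(4),'ori',e.round(1),'open',round(o['opening'],4),'F',o['force'].round(1))
    print('offset',d.round(1),'roll',np.radians(dr).round(3),'rows',max(np.linalg.norm(d)/41.7,abs(dr)/7.16).round(1),'j6',o['joint_pos'][5].round(0))
if __name__=='__main__':
    go(*map(float,sys.argv[1:5]))
E
python3 go.py .482 -.0974 .18 170.2; sed -i 's/^np.save/#/;$a np.save("rest.npy",r.x)' fit.py
```

```text
t 0.3 pos [ 0.1772 -0.6511  0.2372] ori [ 180.    -0.  -164.8] open 0.0876 F [-0.2 -0.2  0.8]
offset [-439.5  454.2   57.4] roll 0.437 rows 15.2 j6 -17.0
```

{"api": "jog_arm", "payload": {
  "motion": [
    {"offset":[-440,454,40],"roll":0.437,"hand":34},
    {"offset":[-440,454,40],"roll":0.437,"hand":34},
    {"offset":[-440,454,40],"roll":0.437,"hand":34},
    {"offset":[-440,454,40],"roll":0.437,"hand":34},
    {"offset":[-440,454,40],"roll":0.437,"hand":34},
    {"offset":[-440,454,40],"roll":0.437,"hand":34},
    {"offset":[-440,454,40],"roll":0.437,"hand":34},
    {"offset":[-440,454,40],"roll":0.437,"hand":34},
    {"offset":[-440,454,40],"roll":0.437,"hand":34},
    {"offset":[-440,454,40],"roll":0.437,"hand":34},
    {"offset":[-440,454,40],"roll":0.437,"hand":34},
    {"offset":[-440,454,40],"roll":0.437,"hand":34},
    {"offset":[-440,454,40],"roll":0.437,"hand":34},
    {"offset":[-440,454,40],"roll":0.437,"hand":34},
    {"offset":[-440,454,40],"roll":0.437,"hand":34},
    {"offset":[-440,454,40],"roll":0.437,"hand":34},
    {"offset":[-440,454,40],"roll":0.437,"hand":34},
    {"offset":[-440,454,40],"roll":0.437,"hand":34}
  ]
}}

```text
clock: 1.8
tool_pos: [0.4826, -0.097, 0.1974]
orientation: [-180.0, -0.0, 170.3]
force: [0.4, -0.1, -0.3]
opening: 0.034
```

```bash
python3 go.py .482 -.0974 .086 170.2; python3 -c "
from h import *
s=snap('side');i=s['img'][130:330,200:400,::-1]
cv2.imwrite('pics/k1.png',cv2.resize(i,None,fx=3,fy=3))"
```

```text
t 1.8 pos [ 0.4826 -0.097   0.1974] ori [-180.    -0.   170.3] open 0.034 F [ 0.4 -0.1 -0.3]
offset [  0.5  -0.5 111.4] roll 0.002 rows 2.7 j6 -111.0
```

View pics/k1.png

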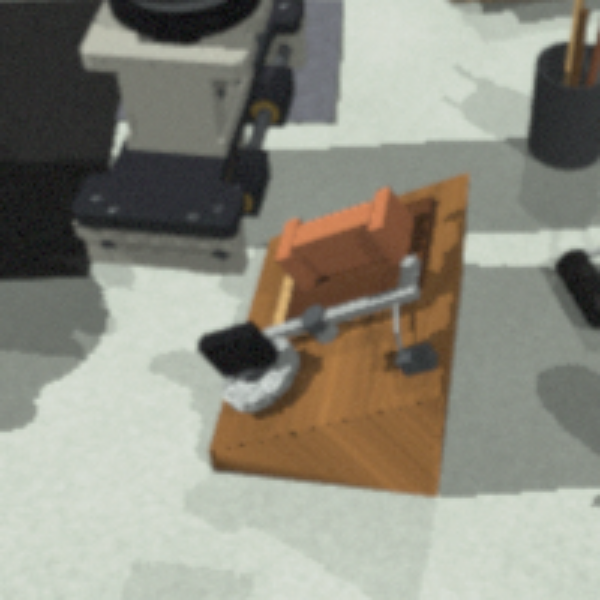

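k1 shows the knob bar still running up the slope at crop (240,350). The gripper is above and to the left at (165,210), but I can't make out the fingers, so I check the projection.

```bash
python3 -c "
from h import *
s=snap('side');t=snap('top','t2.png')
p=ctrl.get_obs()['tool_pos']
for q in (p,p+[0,0,.055],p+[0,0,-.11]): print(proj(s,q),(proj(s,q)-[200,130])*3,proj(t,q))
a=cv2.resize(s['img'][150:280,220:320,::-1],None,fx=4,fy=4);b=cv2.resize(t['img'][160:290,300:400,::-1],None,fx=4,fy=4)
cv2.imwrite('pics/k2.png',np.clip(np.hstack([a,b])*1.5,0,255))"
```

```text
[[272.15175409 205.05908958]] [[216.45526226 225.17726874]] [[363.21327647 246.94002747]]
[[268.6343494  181.26139339]] [[205.90304819 153.78418016]] [[366.67067793 245.82648614]]
[[278.08340588 245.28054626]] [[234.25021764 345.84163877]] [[357.41949514 248.8044479 ]][ WARN:0@2.959] global loadsave.cpp:1063 imwrite_ Unsupported depth image for selected encoder is fallbacked to CV_8U.
```

View pics/k2.png

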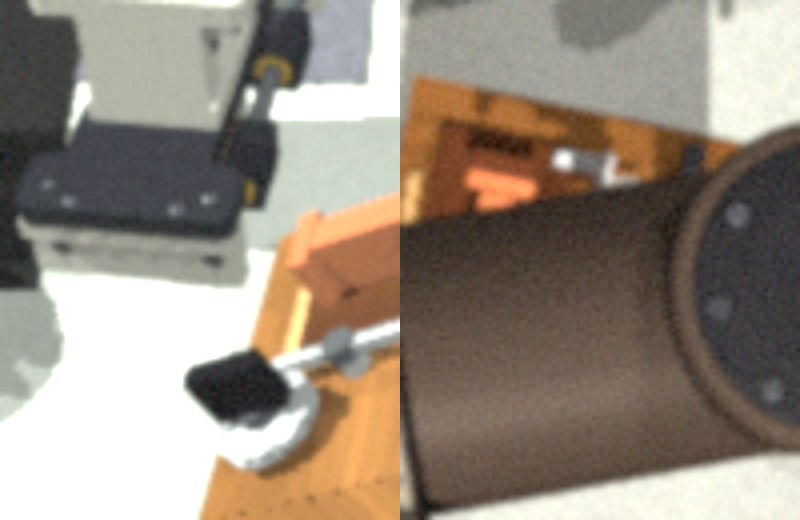

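k2 shows the body overhanging toward the side camera, which hides the fingers. That fits the projection, so I descend over the bar.

{"api": "jog_arm", "payload": {
  "motion": [
    {"offset":[0,0,40],"roll":0,"hand":34},
    {"offset":[0,0,70],"roll":0,"hand":34},
    {"offset":[0,0,90],"roll":0,"hand":34},
    {"offset":[0,0,102],"roll":0,"hand":34},
    {"offset":[0,0,110],"roll":0,"hand":34},
    {"offset":[0,0,110],"roll":0,"hand":34},
    {"offset":[0,0,110],"roll":0,"hand":15},
    {"offset":[0,0,110],"roll":0,"hand":15},
    {"offset":[0,0,110],"roll":0,"hand":15}
  ]
}}

```text
clock: 2.7
tool_pos: [0.4833, -0.0977, 0.0887]
orientation: [180.0, 0.1, 170.2]
force: [-0.1, 0.6, -0.0]
opening: 0.0198
```

{"api": "jog_arm", "payload": {
  "motion": [
    {"offset":[0,0,0],"roll":0,"hand":16},
    {"offset":[0,0,0],"roll":0,"hand":16},
    {"offset":[0,0,0],"roll":-0.12,"hand":17},
    {"offset":[0,0,0],"roll":-0.24,"hand":17},
    {"offset":[0,0,0],"roll":-0.36,"hand":17},
    {"offset":[0,0,0],"roll":-0.48,"hand":18},
    {"offset":[0,0,0],"roll":-0.6,"hand":18},
    {"offset":[0,0,0],"roll":-0.7,"hand":18},
    {"offset":[0,0,0],"roll":-0.8,"hand":18},
    {"offset":[0,0,0],"roll":-0.9,"hand":18},
    {"offset":[0,0,0],"roll":-1.0,"hand":18},
    {"offset":[0,0,0],"roll":-1.1,"hand":18},
    {"offset":[0,0,0],"roll":-1.1,"hand":18}
  ]
}}

```text
clock: 3.78
tool_pos: [0.482, -0.0951, 0.0878]
orientation: [179.9, 0.2, -126.5]
force: [-8.0, 21.0, 9.0]
opening: 0.0211
```

{"api": "jog_arm", "payload": {
  "motion": [
    {"offset":[0,0,0],"roll":-1.1,"hand":34},
    {"offset":[0,0,0],"roll":0,"hand":34},
    {"offset":[0,0,0],"roll":0,"hand":34},
    {"offset":[0,0,-30],"roll":0,"hand":40},
    {"offset":[0,0,-70],"roll":0,"hand":45},
    {"offset":[0,0,-110],"roll":0,"hand":45},
    {"offset":[0,0,-110],"roll":0,"hand":45}
  ]
}}

```text
clock: 4.37
tool_pos: [0.4868, -0.098, 0.2056]
orientation: [-179.4, 0.4, -126.7]
force: [1.9, 0.3, 0.4]
opening: 0.0446
```

```bash
python3 -c "
from h import *
s=snap('side','s3.png')
a=cv2.resize(s['img'][150:300,220:370,::-1],None,fx=4,fy=4)
cv2.imwrite('pics/k3.png',np.clip(a*1.3,0,255).astype(np.uint8))
M=R.from_euler('z',-9.8,degrees=True).as_matrix()@R.from_euler('y',-30,degrees=True).as_matrix()
for b in((-2,0,30),(0,0,30),(0,0,34)): print(M@(np.array(b)/1e3)+[.57127,-.01537,.075])
"; python3 go.py .5548 -.0125 .2 170.2
```

```text
[ 0.5547821  -0.01252205  0.09998076]
[ 0.55648888 -0.01281686  0.10098076]
[ 0.55451807 -0.01247644  0.10444486]
t 4.4 pos [ 0.4853 -0.0976  0.2022] ori [-179.6    0.3 -126.7] open 0.045 F [-0.6  0.5 -1.3]
offset [-109.8   -4.8    2.9] roll 1.101 rows 8.8 j6 -48.0
```

View pics/k3.png

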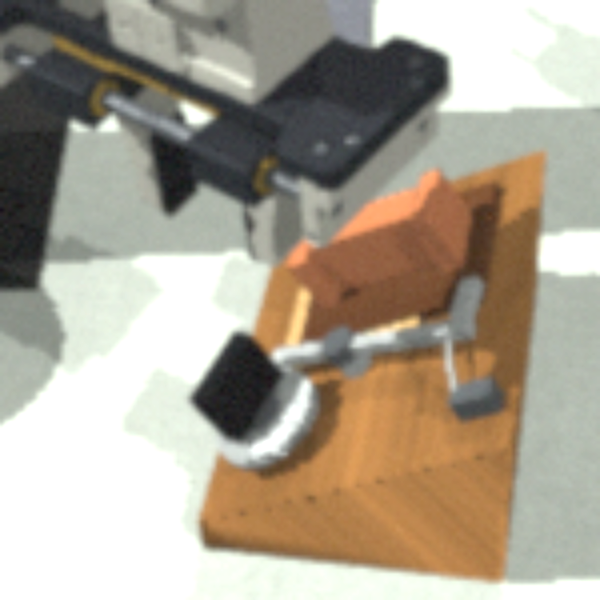

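k3: the knob bar has turned about 50° (crop 235,385), and the catch finger (465,310) has swung clear of the die. Now the column die.

{"api": "jog_arm", "payload": {
  "motion": [
    {"offset":[-110,-5,0],"roll":1.1,"hand":45},
    {"offset":[-110,-5,0],"roll":1.1,"hand":45},
    {"offset":[-110,-5,0],"roll":1.1,"hand":45},
    {"offset":[-110,-5,0],"roll":1.1,"hand":45},
    {"offset":[-110,-5,0],"roll":1.1,"hand":45},
    {"offset":[-110,-5,0],"roll":1.1,"hand":45},
    {"offset":[-110,-5,0],"roll":1.1,"hand":45},
    {"offset":[-110,-5,0],"roll":1.1,"hand":45},
    {"offset":[-110,-5,0],"roll":1.1,"hand":45},
    {"offset":[-110,-5,0],"roll":1.1,"hand":45},
    {"offset":[-110,-5,0],"roll":1.1,"hand":45}
  ]
}}

```text
clock: 5.33
tool_pos: [0.5522, -0.0127, 0.197]
orientation: [-180.0, -0.0, 170.4]
force: [-0.9, -1.4, -0.1]
opening: 0.0449
```

```bash
python3 go.py .5548 -.0125 .096 170.2
```

```text
t 5.3 pos [ 0.5522 -0.0127  0.197 ] ori [-180.    -0.   170.4] open 0.0449 F [-0.9 -1.4 -0.1]
offset [ -2.6   0.7 101. ] roll 0.003 rows 2.4 j6 -119.0
```

{"api": "jog_arm", "payload": {
  "motion": [
    {"offset":[-2,0.5,35],"roll":0,"hand":45},
    {"offset":[-2,0.5,65],"roll":0,"hand":45},
    {"offset":[-2,0.5,85],"roll":0,"hand":45},
    {"offset":[-2,0.5,96],"roll":0,"hand":45},
    {"offset":[-2,0.5,101],"roll":0,"hand":45},
    {"offset":[-2,0.5,101],"roll":0,"hand":45},
    {"offset":[-2,0.5,101],"roll":0,"hand":10},
    {"offset":[-2,0.5,101],"roll":0,"hand":10},
    {"offset":[-2,0.5,101],"roll":0,"hand":10},
    {"offset":[-2,0.5,101],"roll":0,"hand":10},
    {"offset":[-2,0.5,101],"roll":0,"hand":10},
    {"offset":[-2,0.5,101],"roll":0,"hand":10}
  ]
}}

```text
clock: 6.33
tool_pos: [0.555, -0.0124, 0.0975]
orientation: [180.0, 0.1, 170.2]
force: [-2.0, -0.4, 5.7]
opening: 0.0218
```

{"api": "jog_arm", "payload": {
  "motion": [
    {"offset":[0,0,-10],"roll":0,"hand":10},
    {"offset":[0,0,-25],"roll":0,"hand":10},
    {"offset":[0,0,-45],"roll":0,"hand":10},
    {"offset":[0,0,-75],"roll":0,"hand":10},
    {"offset":[0,0,-110],"roll":0,"hand":10},
    {"offset":[0,0,-110],"roll":0,"hand":10}
  ]
}}

```text
clock: 6.83
tool_pos: [0.5576, -0.0121, 0.2139]
orientation: [179.8, 0.5, 170.3]
force: [1.0, 1.5, -0.4]
opening: 0.0223
```

```bash
python3 go.py .454 .337 .20 176.5;  python3 -c "
from h import *
s=snap('side','s4.png')
a=cv2.resize(s['img'][90:290,220:420,::-1],None,fx=3,fy=3)
cv2.imwrite('pics/k4.png',a)"
```

```text
t 6.8 pos [ 0.5576 -0.0121  0.2139] ori [179.8   0.5 170.3] open 0.0223 F [ 1.   1.5 -0.4]
offset [161.3 326.6  13.2] roll -0.109 rows 8.7 j6 -119.0
```

View pics/k4.png

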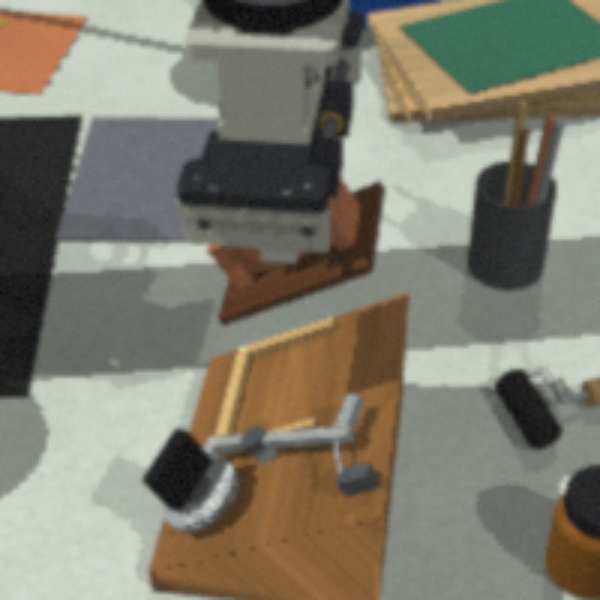

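k4: the die is held at the slope's tilt, the bay is empty, and the catch is open. Carrying the die to the pad.

{"api": "jog_arm", "payload": {
  "motion": [
    {"offset":[161,327,0],"roll":-0.5,"hand":10},
    {"offset":[161,327,0],"roll":-0.5,"hand":10},
    {"offset":[161,327,0],"roll":-0.5,"hand":10},
    {"offset":[161,327,0],"roll":-0.5,"hand":10},
    {"offset":[161,327,0],"roll":-0.5,"hand":10},
    {"offset":[161,327,0],"roll":-0.5,"hand":10},
    {"offset":[161,327,0],"roll":-0.5,"hand":10},
    {"offset":[161,327,0],"roll":-0.5,"hand":10},
    {"offset":[161,327,0],"roll":-0.5,"hand":10},
    {"offset":[161,327,0],"roll":-0.5,"hand":10},
    {"offset":[161,327,35],"roll":-0.5,"hand":10},
    {"offset":[161,327,70],"roll":-0.5,"hand":10},
    {"offset":[161,327,100],"roll":-0.5,"hand":10},
    {"offset":[161,327,120],"roll":-0.5,"hand":10},
    {"offset":[161,327,130],"roll":-0.5,"hand":10},
    {"offset":[161,327,130],"roll":-0.5,"hand":10}
  ]
}}

```text
clock: 8.22
tool_pos: [0.4503, 0.3356, 0.0738]
orientation: [-179.8, -0.3, -161.2]
force: [-0.1, 0.3, -1.3]
opening: 0.0216
```

```bash
python3 go.py .45 .337 .031 -161
```

```text
t 8.2 pos [0.4503 0.3356 0.0738] ori [-179.8   -0.3 -161.2] open 0.0216 F [-0.1  0.3 -1.3]
offset [-0.4  1.6 42.8] roll -0.003 rows 1.0 j6 -128.0
```

{"api": "jog_arm", "payload": {
  "motion": [
    {"offset":[0,0,6],"roll":0,"hand":10},
    {"offset":[0,0,12],"roll":0,"hand":10},
    {"offset":[0,0,16],"roll":0,"hand":10},
    {"offset":[0,0,19],"roll":0,"hand":10},
    {"offset":[0,0,22],"roll":0,"hand":10},
    {"offset":[0,0,24],"roll":0,"hand":10},
    {"offset":[0,0,26],"roll":0,"hand":10},
    {"offset":[0,0,28],"roll":0,"hand":10},
    {"offset":[0,0,30],"roll":0,"hand":10}
  ]
}}

```text
clock: 8.97
tool_pos: [0.4559, 0.3401, 0.0505]
orientation: [179.8, 0.5, -161.0]
force: [10.5, -3.6, 18.4]
opening: 0.0216
```

{"api": "jog_arm", "payload": {
  "motion": [
    {"offset":[-3,0,1],"roll":0,"hand":10},
    {"offset":[-6,0,2],"roll":0,"hand":10},
    {"offset":[-9,0,3],"roll":0,"hand":10},
    {"offset":[-12,0,4],"roll":0,"hand":10},
    {"offset":[-15,0,5],"roll":0,"hand":10},
    {"offset":[-17,0,6],"roll":0,"hand":10},
    {"offset":[-19,0,7],"roll":0,"hand":10},
    {"offset":[-20,0,8],"roll":0,"hand":10}
  ]
}}

```text
clock: 9.63
tool_pos: [0.4705, 0.3436, 0.0384]
orientation: [-180.0, -0.0, -161.2]
force: [-3.6, -0.2, 4.4]
opening: 0.0218
```

```bash
python3 go.py .45 .337 .031 -161;  python3 -c "
from h import *
s=snap('side','s5.png')
a=cv2.resize(s['img'][60:210,180:380,::-1],None,fx=4,fy=4)
cv2.imwrite('pics/k5.png',a)"
```

```text
t 9.6 pos [0.4705 0.3436 0.0384] ori [-180.    -0.  -161.2] open 0.0218 F [-3.6 -0.2  4.4]
offset [21.5  0.4  7.5] roll -0.003 rows 0.5 j6 -127.0
```

View pics/k5.png

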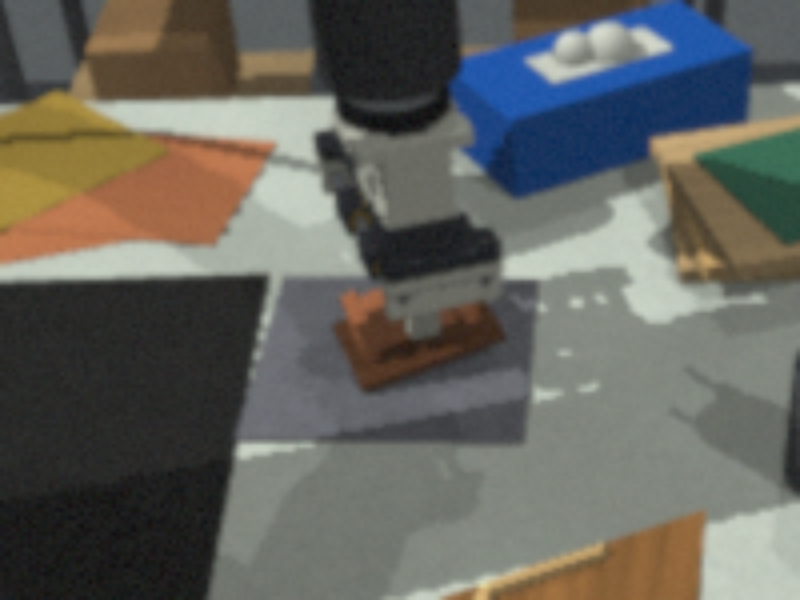

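k5: the die on the pad is nearly flat, with about 8° of tilt left. Pressing on.

{"api": "jog_arm", "payload": {
  "motion": [
    {"offset":[-1,0,2],"roll":0,"hand":10},
    {"offset":[-2,0,3],"roll":0,"hand":10},
    {"offset":[-3,0,4],"roll":0,"hand":10},
    {"offset":[-4,0,5],"roll":0,"hand":10},
    {"offset":[-5,0,6],"roll":0,"hand":10},
    {"offset":[-5,0,7],"roll":0,"hand":10},
    {"offset":[-5,0,8],"roll":0,"hand":10},
    {"offset":[-5,0,8],"roll":0,"hand":10}
  ]
}}

```text
clock: 10.35
tool_pos: [0.4759, 0.3455, 0.0307]
orientation: [-180.0, 0.1, -161.1]
force: [1.4, -1.9, 3.9]
opening: 0.0216
```

{"api": "jog_arm", "payload": {
  "motion": [
    {"offset":[0,0,1],"roll":0,"hand":10},
    {"offset":[0,0,2],"roll":0,"hand":10},
    {"offset":[0,0,3],"roll":0,"hand":10}
  ]
}}

```text
clock: 10.6
tool_pos: [0.4768, 0.3461, 0.0287]
orientation: [180.0, 0.2, -161.1]
force: [-3.8, -3.6, 22.5]
opening: 0.0218
```

{"api": "jog_arm", "payload": {
  "motion": [
    {"offset":[0,0,-1],"roll":0,"hand":10},
    {"offset":[0,0,-1],"roll":0,"hand":36},
    {"offset":[0,0,-1],"roll":0,"hand":40},
    {"offset":[0,0,-1],"roll":0,"hand":40},
    {"offset":[0,0,-1],"roll":0,"hand":40},
    {"offset":[0,0,-20],"roll":0,"hand":40},
    {"offset":[0,0,-50],"roll":0,"hand":50},
    {"offset":[0,0,-90],"roll":0,"hand":60},
    {"offset":[0,0,-130],"roll":0,"hand":70},
    {"offset":[0,0,-170],"roll":0,"hand":70},
    {"offset":[0,0,-170],"roll":0,"hand":70}
  ]
}}

```text
clock: 11.52
tool_pos: [0.4784, 0.3481, 0.2065]
orientation: [179.7, 0.7, -161.1]
force: [1.5, 1.6, 1.4]
opening: 0.0667
```

```bash
python3 go.py .455 -.323 .20 -167.6; python3 -c "
from h import *
s=snap('side');t=snap('top','t6.png')
a=cv2.resize(s['img'][90:190,200:340,::-1],None,fx=4,fy=4)
cv2.imwrite('pics/k6.png',a)"
```

```text
t 11.5 pos [0.4784 0.3481 0.2065] ori [ 179.7    0.7 -161.1] open 0.0667 F [1.5 1.6 1.4]
offset [ 2.398e+02 -6.273e+02  4.000e-01] roll 0.114 rows 16.1 j6 -126.0
```

View pics/k6.png

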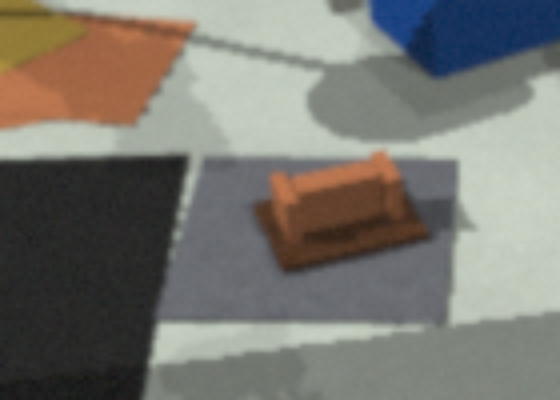

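k6: the column die lies flat and upright inside the pad. Next is the round die.

{"api": "jog_arm", "payload": {
  "motion": [
    {"offset":[240,-627,0],"roll":0.114,"hand":62},
    {"offset":[240,-627,0],"roll":0.114,"hand":62},
    {"offset":[240,-627,0],"roll":0.114,"hand":62},
    {"offset":[240,-627,0],"roll":0.114,"hand":62},
    {"offset":[240,-627,0],"roll":0.114,"hand":62},
    {"offset":[240,-627,0],"roll":0.114,"hand":62},
    {"offset":[240,-627,0],"roll":0.114,"hand":62},
    {"offset":[240,-627,0],"roll":0.114,"hand":62},
    {"offset":[240,-627,0],"roll":0.114,"hand":62},
    {"offset":[240,-627,0],"roll":0.114,"hand":62},
    {"offset":[240,-627,0],"roll":0.114,"hand":62},
    {"offset":[240,-627,0],"roll":0.114,"hand":62},
    {"offset":[240,-627,0],"roll":0.114,"hand":62},
    {"offset":[240,-627,0],"roll":0.114,"hand":62},
    {"offset":[240,-627,0],"roll":0.114,"hand":62},
    {"offset":[240,-627,0],"roll":0.114,"hand":62},
    {"offset":[240,-627,0],"roll":0.114,"hand":62},
    {"offset":[240,-627,0],"roll":0.114,"hand":62},
    {"offset":[240,-627,0],"roll":0.114,"hand":62},
    {"offset":[240,-627,0],"roll":0.114,"hand":62}
  ]
}}

```text
clock: 13.28
tool_pos: [0.4501, -0.3246, 0.1966]
orientation: [179.9, -0.1, -167.7]
force: [-0.6, -0.3, -0.4]
opening: 0.0617
```

```bash
python3 go.py .455 -.3233 .027 -167.6
```

```text
t 13.3 pos [ 0.4501 -0.3246  0.1966] ori [ 1.799e+02 -1.000e-01 -1.677e+02] open 0.0617 F [-0.6 -0.3 -0.4]
offset [-5.200e+00  1.000e-01  1.696e+02] roll -0.001 rows 4.1 j6 -62.0
```

{"api": "jog_arm", "payload": {
  "motion": [
    {"offset":[-5,0,40],"roll":0,"hand":62},
    {"offset":[-5,0,80],"roll":0,"hand":62},
    {"offset":[-5,0,115],"roll":0,"hand":62},
    {"offset":[-5,0,140],"roll":0,"hand":62},
    {"offset":[-5,0,158],"roll":0,"hand":62},
    {"offset":[-5,0,168],"roll":0,"hand":62},
    {"offset":[-5,0,170],"roll":0,"hand":62},
    {"offset":[-5,0,170],"roll":0,"hand":62},
    {"offset":[-5,0,170],"roll":0,"hand":25},
    {"offset":[-5,0,170],"roll":0,"hand":25},
    {"offset":[-5,0,170],"roll":0,"hand":25},
    {"offset":[-5,0,170],"roll":0,"hand":25},
    {"offset":[-5,0,170],"roll":0,"hand":25},
    {"offset":[-5,0,170],"roll":0,"hand":25}
  ]
}}

```text
clock: 14.45
tool_pos: [0.4559, -0.3246, 0.0285]
orientation: [-180.0, 0.1, -167.7]
force: [-1.0, 2.2, 6.9]
opening: 0.0392
```

{"api": "jog_arm", "payload": {
  "motion": [
    {"offset":[0,0,-10],"roll":0,"hand":25},
    {"offset":[0,0,-30],"roll":0,"hand":25},
    {"offset":[0,0,-60],"roll":0,"hand":25},
    {"offset":[0,0,-95],"roll":0,"hand":25},
    {"offset":[0,0,-130],"roll":0,"hand":25},
    {"offset":[0,0,-165],"roll":0,"hand":25},
    {"offset":[0,0,-180],"roll":0,"hand":25},
    {"offset":[0,0,-180],"roll":0,"hand":25}
  ]
}}

```text
clock: 15.12
tool_pos: [0.4571, -0.3255, 0.2128]
orientation: [-179.7, 0.4, -167.7]
force: [0.5, -0.8, -2.4]
opening: 0.0393
```

```bash
python3 go.py .5658 -.0144 .2 170.2
```

```text
t 15.1 pos [ 0.4571 -0.3255  0.2128] ori [-179.7    0.4 -167.7] open 0.0393 F [ 0.5 -0.8 -2.4]
offset [-172.5  280.8   12.6] roll 0.386 rows 7.9 j6 -62.0
```

{"api": "jog_arm", "payload": {
  "motion": [
    {"offset":[-172,281,0],"roll":0.386,"hand":25},
    {"offset":[-172,281,0],"roll":0.386,"hand":25},
    {"offset":[-172,281,0],"roll":0.386,"hand":25},
    {"offset":[-172,281,0],"roll":0.386,"hand":25},
    {"offset":[-172,281,0],"roll":0.386,"hand":25},
    {"offset":[-172,281,0],"roll":0.386,"hand":25},
    {"offset":[-172,281,0],"roll":0.386,"hand":25},
    {"offset":[-172,281,0],"roll":0.386,"hand":25},
    {"offset":[-172,281,0],"roll":0.386,"hand":25},
    {"offset":[-172,281,0],"roll":0.386,"hand":25},
    {"offset":[-172,281,0],"roll":0.386,"hand":25},
    {"offset":[-172,281,0],"roll":0.386,"hand":25}
  ]
}}

```text
clock: 16.12
tool_pos: [0.5627, -0.0139, 0.2069]
orientation: [-180.0, -0.1, 170.2]
force: [0.2, -0.5, -2.8]
opening: 0.0397
```

```bash
python3 go.py .5658 -.0144 .145 170.2; python3 -c "
from h import *
s=snap('side','s7.png');t=snap('top','t7.png')
a=cv2.resize(s['img'][110:260,230:380,::-1],None,fx=4,fy=4)
cv2.imwrite('pics/k7.png',np.clip(a*1.3,0,255).astype(np.uint8))"
```

```text
t 16.1 pos [ 0.5627 -0.0139  0.2069] ori [-1.800e+02 -1.000e-01  1.702e+02] open 0.0397 F [ 0.2 -0.5 -2.8]
offset [-3.2  0.1 61.9] roll -0.0 rows 1.5 j6 -118.0
```

View pics/k7.png

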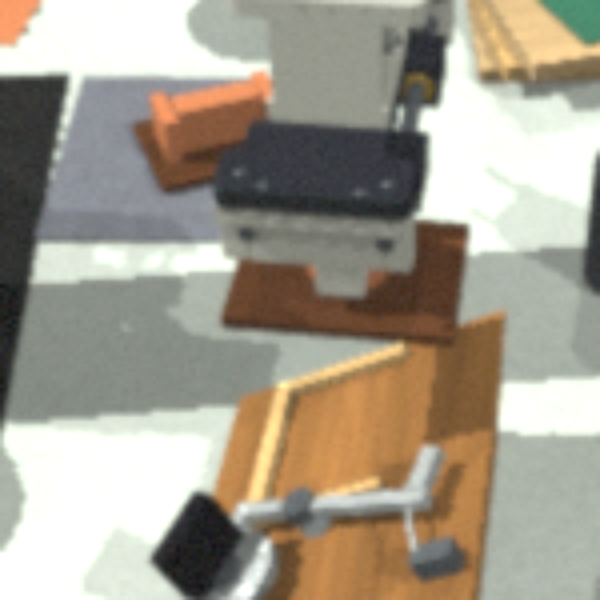

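k7: the round die hangs flat under the gripper, with its near plate corners at crop (222,325) and (455,340). The bay is clear and the catch is open. I compare the corners with my prediction.

```bash
python3 -c "
from h import *
s=snap('side')
z=.2069-.0285
q=onz(s,np.array([(222,327),(455,343),(467,240)])/4+[230,110],z);print(q.round(4))
A=R.from_euler('z',-9.8,degrees=True).as_matrix()
print('die frame rel tool mm',((q-[.5627,-.0139,z])@A*1000).round(1),'edge yaw',np.degrees(np.arctan2(*(q[1]-q[0])[1::-1])))
M=A@R.from_euler('y',-30,degrees=True).as_matrix(); o=np.array([.57127,-.01537,.075])
# fence corner pixels: left inner lower (290,390), left inner upper end (405,352)
f=onplane(s,np.array([(290,392),(405,355),(265,500)])/4+[230,110],o+M@[0,0,.007],M[:,2]);print('fence in bay',((f-o)@M*1000).round(1))
"
```

```text
[[ 0.5019 -0.0442  0.1784]
 [ 0.6107 -0.0608  0.1784]
 [ 0.6225  0.0141  0.1784]]
die frame rel tool mm [[-54.7 -40.3   0. ]
 [ 55.3 -38.    0. ]
 [ 54.2  37.7   0. ]] edge yaw -8.646500178032355
fence in bay [[-55.7  43.2   7. ]
 [ 20.2  41.8   7. ]
 [-54.8 -38.3   7. ]]
```

{"api": "jog_arm", "payload": {
  "motion": [
    {"offset":[-3,0,25],"roll":0.02,"hand":25},
    {"offset":[-3,0,45],"roll":0.02,"hand":25},
    {"offset":[-3,0,60],"roll":0.02,"hand":25},
    {"offset":[-3,0,68],"roll":0.02,"hand":25},
    {"offset":[-3,0,70],"roll":0.02,"hand":25},
    {"offset":[-3,0,70],"roll":0.02,"hand":25}
  ]
}}

```text
clock: 16.77
tool_pos: [0.5665, -0.0144, 0.1375]
orientation: [-180.0, -0.0, 169.0]
force: [-0.0, -0.2, -3.1]
opening: 0.0397
```

```bash
cat >u.py <<'E'
from h import *
o=ctrl.get_obs();p=o['tool_pos']-[.57127,-.01537,0]
q=R.from_euler('z',9.8,degrees=True).apply(p)*1000
print('u,lat,z',q.round(1),o['orientation'].round(1),'F',R.from_euler('z',9.8,degrees=True).apply(o['force']).round(1),o['clock'])
E
python3 u.py
```

```text
u,lat,z [ -4.9   0.2 137.5] [-180.   -0.  169.] F [ 0.  -0.2 -3.1] 16.7667
```

{"api": "jog_arm", "payload": {
  "motion": [
    {"offset":[0.7,0,3],"roll":0,"hand":25},
    {"offset":[0.7,0,5.5],"roll":0,"hand":25},
    {"offset":[2.2,0,8],"roll":0,"hand":25},
    {"offset":[3.7,0,10.4],"roll":0,"hand":25},
    {"offset":[5,0,13],"roll":0,"hand":25},
    {"offset":[6.2,0,15.6],"roll":0,"hand":25},
    {"offset":[7.3,0,18.3],"roll":0,"hand":25},
    {"offset":[8.3,0,21],"roll":0,"hand":25},
    {"offset":[9.2,0,23.7],"roll":0,"hand":25},
    {"offset":[9.9,0,26.5],"roll":0,"hand":25}
  ]
}}

```text
clock: 17.6
tool_pos: [0.5569, -0.0118, 0.1109]
orientation: [180.0, 0.0, 169.1]
force: [0.2, 1.1, 2.8]
opening: 0.0396
```

```bash
python3 u.py
```

```text
u,lat,z [-14.8   1.1 110.9] [180.    0.  169.1] F [-0.   1.1  2.8] 17.6
```

{"api": "jog_arm", "payload": {
  "motion": [
    {"offset":[0.4,-0.3,2],"roll":0,"hand":25},
    {"offset":[0.8,-0.6,4],"roll":0,"hand":25},
    {"offset":[1.1,-0.8,6],"roll":0,"hand":25},
    {"offset":[1.4,-0.8,8],"roll":0,"hand":25},
    {"offset":[1.6,-0.8,10],"roll":0,"hand":25},
    {"offset":[1.7,-0.8,11],"roll":0,"hand":25},
    {"offset":[1.7,-0.8,11],"roll":0,"hand":25}
  ]
}}

```text
clock: 18.18
tool_pos: [0.5549, -0.0124, 0.0998]
orientation: [-180.0, -0.0, 169.0]
force: [-0.2, 1.5, 2.7]
opening: 0.0397
```

```bash
python3 u.py; python3 -c "
from h import *
s=snap('side','s8.png')
a=cv2.resize(s['img'][150:270,250:370,::-1],None,fx=5,fy=5,interpolation=cv2.INTER_CUBIC)
cv2.imwrite('pics/k8.png',np.clip(a*1.3,0,255).astype(np.uint8))"
```

```text
u,lat,z [-16.6   0.1  99.8] [-180.   -0.  169.] F [-0.5  1.5  2.7] 18.1833
```

Force is still low, so I press on gently along the face normal until it rises.

{"api": "jog_arm", "payload": {
  "motion": [
    {"offset":[0,0,1],"roll":0,"hand":25},
    {"offset":[0,0,2],"roll":0,"hand":25},
    {"offset":[0,0,3],"roll":0,"hand":25},
    {"offset":[0,0,3],"roll":0,"hand":25}
  ]
}}

```text
clock: 18.57
tool_pos: [0.5549, -0.0125, 0.0983]
orientation: [-180.0, 0.0, 169.1]
force: [-6.6, 1.7, 15.4]
opening: 0.0392
```

```bash
python3 u.py
```

```text
u,lat,z [-16.6   0.1  98.3] [-180.     0.   169.1] F [-6.8  0.6 15.4] 18.5667
```

{"api": "jog_arm", "payload": {
  "motion": [
    {"offset":[0,0,-1],"roll":0,"hand":25},
    {"offset":[0,0,-1],"roll":0,"hand":46},
    {"offset":[0,0,-1],"roll":0,"hand":52},
    {"offset":[0,0,-1],"roll":0,"hand":52},
    {"offset":[0,0,-1],"roll":0,"hand":52},
    {"offset":[0,0,-10],"roll":0,"hand":52},
    {"offset":[0,0,-30],"roll":0,"hand":52},
    {"offset":[0,0,-65],"roll":0,"hand":52},
    {"offset":[0,0,-105],"roll":0,"hand":52},
    {"offset":[150,0,-105],"roll":0,"hand":34},
    {"offset":[150,0,-105],"roll":0,"hand":34},
    {"offset":[150,0,-105],"roll":0,"hand":34},
    {"offset":[150,0,-105],"roll":0,"hand":34},
    {"offset":[150,0,-105],"roll":0,"hand":34}
  ]
}}

```text
clock: 19.73
tool_pos: [0.4035, 0.0157, 0.2028]
orientation: [179.9, 0.0, 169.1]
force: [0.4, -0.8, -0.2]
opening: 0.0347
```

```bash
cat > m.py <<'E'
from h import *
s=snap('side');i=s['img'][150:310,230:390]
M=R.from_euler('z',-9.8,degrees=True).as_matrix()@R.from_euler('y',-30,degrees=True).as_matrix(); o=np.array([.57127,-.01537,.075])
hsv=cv2.cvtColor(i,cv2.COLOR_RGB2HSV)
def big(m):
    n,l,st,c=cv2.connectedComponentsWithStats(m.astype(np.uint8)); k=1+np.argmax(st[1:,4]); return l==k,st[k],c[k]
def bay(uv,z): return ((onplane(s,np.array(uv,float)+[230,150],o+M@[0,0,z/1e3],M[:,2])-o)@M*1000).round(1)
# dark plate: dark brown
V=i.astype(int)
pl=(V[...,0]>30)&(V[...,0]<115)&(V[...,0]-V[...,2]>15)&(V[...,1]<65)
m,st,c=big(pl);h=cv2.convexHull(np.argwhere(m)[:,::-1].astype(np.int32))
ap=cv2.approxPolyDP(h,4,True)[:,0];print('plate',st,ap.tolist(),bay(ap,8).tolist())
bl=V.max(2)<45; m,st,c=big(bl);r=cv2.minAreaRect(np.argwhere(m)[:,::-1].astype(np.float32));print('bar',c+[230,150],st,r,bay(cv2.boxPoints(r),58).tolist())
co=(V[...,0]>125)&(V[...,0]-V[...,1]>55)&(hsv[...,0]<10);m,st,c=big(co);print('copper',st,c,bay([c],37))
cv2.imwrite('pics/k9.png',cv2.resize(i[...,::-1],None,fx=4,fy=4,interpolation=cv2.INTER_CUBIC))
E
python3 m.py; python3 u.py
```

```text
plate [ 67  42  50  41 852] [[116, 42], [111, 72], [99, 81], [67, 82], [72, 59]] [[56.9, 46.4, 8.0], [54.5, -40.9, 8.0], [28.9, -56.1, 8.0], [-53.8, -31.0, 8.0], [-55.6, 39.0, 8.0]]
bar [279.18627451 246.55228758] [ 39  84  21  25 306] ((49.62941360473633, 96.58235168457031), (15.799478530883789, 22.088592529296875), 32.47119140625) [[-71.3, -116.4, 58.0], [-54.4, -74.7, 58.0], [-14.2, -109.1, 58.0], [-31.4, -147.5, 58.0]]
u,lat,z [-168.2    3.   203.2] [1.799e+02 1.000e-01 1.692e+02] F [1.4 0.9 0.4] 19.7833Traceback (most recent call last):
  File "m.py", line 14, in <module>
    co=(V[...,0]>125)&(V[...,0]-V[...,1]>55)&(hsv[...,0]<10);m,st,c=big(co);print('copper',st,c,bay([c],37))
                                                                    ~~~^^^^
  File "m.py", line 6, in big
    n,l,st,c=cv2.connectedComponentsWithStats(m.astype(np.uint8)); k=1+np.argmax(st[1:,4]); return l==k,st[k],c[k]
                                                                       ~~~~~~~~~^^^^^^^^^^
    return _wrapfunc(a, 'argmax', axis=axis, out=out, **kwds)
    return bound(*args, **kwds)
ValueError: attempt to get argmax of an empty sequence
```

The plate measures x −55…56 and y −41…+43 in the bay, so it is seated. Next I go to the turned knob.

```bash
python3 go.py .4825 -.0975 .2 -132
```

```text
t 19.8 pos [0.406  0.0162 0.2032] ori [1.799e+02 1.000e-01 1.692e+02] open 0.0345 F [1.5 0.7 0.4]
offset [-96.5 -97.3   3.2] roll -1.027 rows 8.2 j6 -131.0
```

{"api": "jog_arm", "payload": {
  "motion": [
    {"offset":[-96,-97,0],"roll":-1.027,"hand":36},
    {"offset":[-96,-97,0],"roll":-1.027,"hand":36},
    {"offset":[-96,-97,0],"roll":-1.027,"hand":36},
    {"offset":[-96,-97,0],"roll":-1.027,"hand":36},
    {"offset":[-96,-97,0],"roll":-1.027,"hand":36},
    {"offset":[-96,-97,0],"roll":-1.027,"hand":36},
    {"offset":[-96,-97,0],"roll":-1.027,"hand":36},
    {"offset":[-96,-97,0],"roll":-1.027,"hand":36},
    {"offset":[-96,-97,0],"roll":-1.027,"hand":36},
    {"offset":[-96,-97,0],"roll":-1.027,"hand":36},
    {"offset":[-96,-97,0],"roll":-1.027,"hand":36},
    {"offset":[-96,-97,0],"roll":-1.027,"hand":36}
  ]
}}

```text
clock: 20.78
tool_pos: [0.4839, -0.0975, 0.2021]
orientation: [-180.0, -0.0, -132.3]
force: [0.3, -0.5, 0.4]
opening: 0.0362
```

```bash
python3 go.py .4825 -.0975 .088 -132
```

```text
t 20.8 pos [ 0.4839 -0.0975  0.2021] ori [-180.    -0.  -132.3] open 0.0362 F [ 0.3 -0.5  0.4]
offset [  0.9   1.1 114.1] roll -0.006 rows 2.7 j6 -54.0
```

{"api": "jog_arm", "payload": {
  "motion": [
    {"offset":[1,1,35],"roll":0,"hand":36},
    {"offset":[1,1,65],"roll":0,"hand":36},
    {"offset":[1,1,85],"roll":0,"hand":36},
    {"offset":[1,1,98],"roll":0,"hand":36},
    {"offset":[1,1,107],"roll":0,"hand":36},
    {"offset":[1,1,113],"roll":0,"hand":36},
    {"offset":[1,1,113],"roll":0,"hand":36}
  ]
}}

```text
clock: 21.37
tool_pos: [0.4819, -0.0975, 0.0883]
orientation: [180.0, -0.1, -132.2]
force: [0.1, -0.3, -0.4]
opening: 0.0358
```

{"api": "jog_arm", "payload": {
  "motion": [
    {"offset":[0,0,0],"roll":0,"hand":18},
    {"offset":[0,0,0],"roll":0,"hand":18},
    {"offset":[0,0,0],"roll":0,"hand":18},
    {"offset":[0,0,0],"roll":0.12,"hand":18},
    {"offset":[0,0,0],"roll":0.24,"hand":18},
    {"offset":[0,0,0],"roll":0.36,"hand":18},
    {"offset":[0,0,0],"roll":0.48,"hand":17},
    {"offset":[0,0,0],"roll":0.6,"hand":17},
    {"offset":[0,0,0],"roll":0.7,"hand":17},
    {"offset":[0,0,0],"roll":0.8,"hand":16},
    {"offset":[0,0,0],"roll":0.9,"hand":16},
    {"offset":[0,0,0],"roll":1.005,"hand":15},
    {"offset":[0,0,0],"roll":1.005,"hand":12},
    {"offset":[0,0,0],"roll":1.005,"hand":12},
    {"offset":[0,0,0],"roll":1.005,"hand":12}
  ]
}}

```text
clock: 22.62
tool_pos: [0.4826, -0.0965, 0.0901]
orientation: [179.9, 0.1, 170.4]
force: [-2.4, 7.7, 3.7]
opening: 0.0139
```

```bash
python3 u.py
```

```text
u,lat,z [-73.6 -95.   90.1] [1.799e+02 1.000e-01 1.704e+02] F [-3.7  7.1  3.7] 22.6167
```

Opening 13.9 mm: the fingers lie flat on the bar, so the knob is aligned at about 0. Releasing and retreating.

{"api": "jog_arm", "payload": {
  "motion": [
    {"offset":[0,0,0],"roll":0,"hand":30},
    {"offset":[0,0,0],"roll":0,"hand":36},
    {"offset":[0,0,0],"roll":0,"hand":36},
    {"offset":[0,0,-20],"roll":0,"hand":36},
    {"offset":[0,0,-55],"roll":0,"hand":36},
    {"offset":[0,0,-95],"roll":0,"hand":36},
    {"offset":[0,0,-130],"roll":0,"hand":36},
    {"offset":[80,60,-150],"roll":0,"hand":36},
    {"offset":[80,100,-150],"roll":0,"hand":36},
    {"offset":[80,100,-150],"roll":0,"hand":36},
    {"offset":[80,100,-150],"roll":0,"hand":36},
    {"offset":[80,100,-150],"roll":0,"hand":36}
  ]
}}

```text
clock: 23.62
tool_pos: [0.4198, 0.0166, 0.2404]
orientation: [179.9, 0.1, 170.6]
force: [-0.2, -1.0, -0.0]
opening: 0.036
```

```bash
python3 m.py 2>/dev/null; python3 -c "
from h import *
s=snap('side');t=snap('top')
a=cv2.resize(s['img'][90:310,210:410,::-1],None,fx=2.6,fy=2.6,interpolation=cv2.INTER_CUBIC)
b=cv2.resize(t['img'][150:290,130:480,::-1],None,fx=.77,fy=.77)
a=np.clip(a*1.3,0,255).astype(np.uint8)
c=cv2.resize(t['img'][170:270,290:380,::-1],None,fx=3,fy=3,interpolation=cv2.INTER_CUBIC)
o=np.zeros((590,800,3),np.uint8);o[:a.shape[0],:520]=a;o[:300,522:792]=np.clip(c*1.5,0,255);o[310:310+b.shape[0],522:522+b.shape[1]]=b
cv2.imwrite('pics/k10.png',o)"
```

```text
plate [ 92  42  25  35 346] [[116, 42], [112, 76], [92, 69], [94, 54]] [[56.9, 46.4, 8.0], [58.0, -52.9, 8.0], [6.1, -14.9, 8.0], [3.9, 31.0, 8.0]]
bar [279.38768116 246.36231884] [ 37  88  25  17 276] ((49.15000534057617, 96.95001220703125), (15.17893123626709, 22.452171325683594), 71.56504821777344) [[-80.8, -92.8, 58.0], [-29.7, -91.1, 58.0], [-8.9, -132.2, 58.0], [-56.6, -135.0, 58.0]]
```

View pics/k10.png

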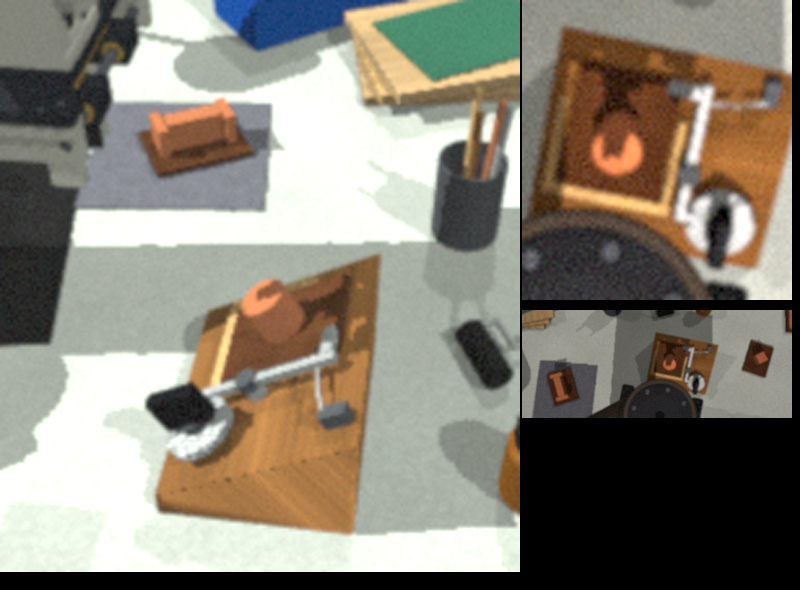

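k10: the column die is flat on the pad, the round die sits in the bay, the bar runs up the slope again, and the catch finger is over the die edge. I check the catch numerically against the start (dropped) and open pictures.

```bash
python3 -c "
from h import *
s=snap('side');n=s['img'][:,:,::-1].copy()
def f(i):
    v=i.astype(int); v=v[205:235,322:345]; m=(v.max(2)-v.min(2)<28)&(v.max(2)>70); return m.sum(),np.argwhere(m).mean(0).round(2), np.where(m.any(1))[0].min()
for k,i in dict(start=cv2.imread('pics/side1.png'),open3=cv2.imread('pics/s3.png'),open4=cv2.imread('pics/s4.png'),now=n).items(): print(k,f(i))
o=ctrl.get_obs();print(o['clock'],o['force'],abs(o['qvel']).max())"
```

```text
start (np.int64(176), array([21.02, 10.45]), np.int64(10))
open3 (np.int64(150), array([23.15, 11.65]), np.int64(14))
open4 (np.int64(110), array([24.25, 11.45]), np.int64(16))
now (np.int64(183), array([20.75, 10.34]), np.int64(10))
23.8167 [-0.30652552  0.53383787 -0.60282572] 0.8047738591673322
```

The catch matches the dropped start position. Handing in.

```bash
python3 -c "
from h import *
print(order.close_job())"
```

```text
the job is handed in; nothing more can be done
None
```

The die change is done and handed in at about 24 s of the 72 s allowed; the hand-in gave no verdict.

**What I did**
- **Knob:** I turned it about 50–60° counter-clockwise, and the catch opened.
- **Column die:** I lifted it out and laid it on the pad. The jog only allows a vertical tool, so I pressed the die's low edge on the pad until it pivoted flat in the grip. I let go under about 22 N.
- **Round die:** I lowered it into the bay the same way, pivoting it on its upper edge. I let go at about 15 N, directed roughly square to the face.
- **Catch:** I turned the knob back, and the fingers closed flat on the bar at 13.9 mm, with the knob near 0.

**What the last checks showed**
- **Column die:** in the final picture it lies flat and upright on the pad.
- **Round die:** measured after release, its plate spans x −55 to 56 mm and y −41 to about 43 mm in the bay frame, so it is seated. The later plate measurement was unusable because the catch hid part of the plate.
- **Catch:** its pixel position matches the start picture to about 0.3 px and differs from the open pictures by 2–4 px.
- **Bystanders:** the lozenge die and pot, and as far as they were in frame the roller and jar, looked undisturbed. I checked these by eye only.
- **Not measured:** before lowering, the hanging round die's near edge read 2–4 mm off the prediction. I put this down to pixel error and went by the grip. My attempt to measure the drum by colour found nothing.

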